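# Roll the washed tail roller up to its running seat

### The job

The little belt conveyor of the chocolate coating machine has been washed, and its blue tail roller is parked at the low end of the white sloping strips inside the frame. Push the roller slowly and gently with your fingertips up the slope, over the crest and fully home into its seats against the orange end stops. Keep your fingers against it so that it never runs back down, do not pinch it or lift it off the strips, and leave everything else on the bench as it is.

Things in the scene. Friction and masses are not known exactly. Their poses are not given: they have to be found in the camera images.
- conveyor: Conveyor frame, fixed: two upright aluminium side plates 204 mm apart inside, open from above, tops 90 mm above the bench, reaching from x = -265 to +135 mm. Origin on the bench midway between the plates; +x level along the frame, the way the roller must be pushed; z up. The belt is off. Low cross ties between the plates, tops 34 mm high.
- slope: The two white sloping strips inside the plates, fixed, 16 mm wide (86 to 102 mm from the middle), on which the roller's end bearings run. Origin at the foot of the slope on the strips' top surface, midway between the plates, 58 mm high, at frame x -65 mm. +x up along the 7 degree slope, z square out of it. Below the foot the ledges run level for 50 mm, the roller's parking place, to a black lower stop.
- crest (a point): Top of the slope, on the strips' surface, midway between the plates: 76.4 mm high, frame x +85 mm. Beyond it the ledge drops 6 mm down a short 35 degree lead into the seat, so that a roller pushed over the crest drops in by itself and stays there.
- end_stops (a point): Midway between the faces of the two orange end stops (frame x 119.3 mm), which stand on the ledges beside the plates and meet the end bearings only; stop tops 104 mm high, this point 88.4 mm.
- drive_axis (a point): Middle of the black drive roller's axis (fixed in the frame, 50 mm diameter, 180 mm long, 68 mm high, frame x -225 mm). Between it and the parked blue roller there is at least 75 mm of free room. Its grey gear motor sticks out on the frame's -y side there, to y = -250 mm, 112 mm high.
- tail_roller: Tail roller, loose: blue tube 50 mm diameter, 164 mm long, turning freely on a shaft 200 mm long, with a steel bearing 36 mm diameter on each end that rolls on the white strips; 0.5 to 0.9 kg. Origin at its centre on the axis (76 mm high when parked). Its y lies along the shaft; x and z turn as it rolls. Let go on the slope it rolls back; about 1 N holds it.
- seat (a point): Where the roller's centre lies when it is fully home: on its axis, 88.4 mm above the bench, midway between the plates, 100.3 mm along +x from the frame's origin. The roller has about 1 mm play along the frame and 2 mm sideways.
- scraper: Bystander: washed scraper bar, steel with a white blade, 180 x 24 x 30 mm, long side along its x, lying beside the frame. Origin at the centre of its underside.
- star_knob_a: Bystander: black star knob on a brass boss, 48 mm across, 32 mm tall, standing beside the frame on its +y side. Origin at the centre of its underside.
- star_knob_b: Bystander: the same kind of star knob, on the frame's -y side. Origin at the centre of its underside.
- panettone: Bystander: plain panettone cake, 145 mm across (cake board 164 mm), 130 mm tall. Origin at the centre of its underside.
- panettone_choc: Bystander: chocolate-topped panettone, same size. Origin at the centre of its underside.
- saucepan: Bystander: copper saucepan, 168 mm across, 85 mm tall, handle reaching 200 mm along its +y, a wooden spatula standing out of it to 140 mm height. Origin at the centre of its underside.
- carton: Bystander: milk carton, 62 x 62 mm, 174 mm tall. Origin at the centre of its underside.
- spray_bottle: Bystander: white spray bottle with red head, 82 mm across, 221 mm tall. Origin at the centre of its underside.
Not all that is in view belongs to the job. Several things have the shape of the tail_roller; the one meant has the colours described above.

How it is judged:
On the way:
1. the roller is half-way up the slope, on its strips, with the fingers against it (x of tail_roller in the frame of slope between 0.06 and 0.14 m and z of tail_roller in the frame of slope below 0.023 m and contact force between the fingers and tail_roller above 0.05 N).
At the end, for the whole second after the job is handed in: The roller lies at rest in both seats: its centre within 5 mm of home along the frame and within 3 mm of its home height, its shaft square across the frame within 0.04 rad (x of tail_roller in the frame of conveyor between 0.0955 and 0.1055 m and z of tail_roller in the frame of conveyor between 0.0845 and 0.0915 m and angle between the y axis of tail_roller and the y axis of conveyor, either way round below 0.04 rad and linear speed of tail_roller below 0.02 m/s); the robot touches nothing.
It fails at once if the roller runs free on the slope: faster than 0.2 m/s with no finger touching it (x of tail_roller in the frame of slope between 0.03 and 0.14 m and contact force between the fingers and tail_roller below 0.02 N and linear speed of tail_roller above 0.2 m/s).
It fails at once if the roller is lifted: its axis more than 35 mm square above the slope's surface (18 mm when it runs on the strips) (z of tail_roller in the frame of slope above 0.035 m).
It fails at once if the roller is pinched or shoved hard: more than 40 N from the fingers (contact force between the fingers and tail_roller above 40 N).
It fails at once if a bystander on the bench is moved more than 20 mm (distance of any of panettone, panettone_choc, saucepan, carton, spray_bottle, scraper, star_knob_a, star_knob_b from where it was at the start of the episode above 0.02 m).
It also fails if it takes over 45 s, if anything falls off the work surface, if the arm or the gripper's body presses on something with over 40 N, if the wrist force passes 120 N, or if a joint passes its speed limit or range.

### The arm

A 6-joint arm with a two-finger parallel gripper is mounted at the origin on the work surface. World frame = base frame: x ahead of the robot, y to its left, z up, the work surface at z = 0. Lengths are in m, angles in rad, forces in N, time in s.
With the tool pointing down it reaches from about 0.25 to 0.725 m from the base axis. Payload 4 kg.
Tool frame: the origin (TCP) lies on the centre line of the jaws, within the pads' length; the fingertips stand 17 mm ahead of it and the grasp point (between the pads) lies 2 mm behind it; z points along the fingers, y is the line along which they close (so a half turn about z gives the same grasp; the last joint's range is limited). The gripper opens to 85 mm and grips with 20 to 120 N. Pads are 22 mm wide; open, the fingers measure 114 mm over their backs; the gripper's body (76 mm by 85 mm) begins 54 mm behind the grasp point. The pads swing forward as they close: fully open they stand 13 mm farther back than shut.
Start: joints at [-1.328, 0.241, 0.005, 1.335, 0, 1.571], TCP at [0.12, -0.485, 0.248] pointing down, gripper open.
Joint ranges: [-2.72, 2.72], [-1.05, 1.87], [-1.09, 1.28], [-1.99, 2.15], [-1.42, 1.44], [-3.14, 3.14]. Speed limits (rad/s): [2.79, 2.79, 3.14, 3.14, 3.14, 3.14].

### API

Orientations are given as a unit quaternion [x, y, z, w].
In Python, from workcell import get_obs, imaging, order gives the robot as it stands.
- The arm moves only by the tool apply_moves, never from a script. Its argument "targets" is a list that holds one entry, the list of rows, each a list of 5 numbers: the shift along the world's x, y, z in units of 40 mm (1.0 is 40 mm), then the turn about the world's z in degrees, then the gripper command: -1 is shut, 1 is fully open, values between are in proportion. In form: [[[dx, dy, dz, turn, fingers], ...]]. A call has 1 to 8 rows; each row shifts and turns the commanded pose from where the row before left it; what a row does not reach is not made up. A row lasts 1/12 s, in which the tool goes at most 41.7 mm and 7.16 degrees, less where a joint would pass 70% of its speed; a pose out of reach is approached as far as the arm can. A call is refused whole if a number of a shift passes 1 or a number of a turn 7.16, either way. A call with a gripper value outside its range is refused whole. The fingers move at their own pace and stop on an object; the grip force is fixed at half the most. Time passes only in rows, so rows that do not move let the fingers close. It gives the time, the measured TCP pose, the force, the opening and the grip force at its end, in the units of the state.
- get_obs(): the state, without advancing time (a new reading comes with each control period).
- imaging.camera(name): name is "scene" or "top" or "wrist"; returns (picture, depth): 480x640x3 uint8, blue, green, red; 480x640 float32, m along the optical axis (not along the pixel's ray), 0 where there is no reading.
- imaging.get_calibration(name): a dict with "camera_matrix" (3x3 intrinsics, pixels), "eye" and "rotation" of the camera in the world; the wrist camera has in their place "hand_eye" (4x4, takes a point from camera to tool coordinates, whose origin is the TCP and whose axes are the flange's). Camera axes: x right, y down, z forward; pixel columns grow to the right and rows downward; lengths in m; the calibration is good to about 2 mm. A picture is of the moment at which its call begins: read the wrist's pose just before it. get_calibration takes no time and is no camera call.
- order.job_done(): hands the job in; it is judged then, once.
The state is a dict: "clock": time; "joint_pos": joint angles; "joint_vel": joint speeds; "tau": joint torques, N m; "eef_pos": TCP position; "tool_rot": TCP orientation; "ft_force": force on the tool from outside, world axes, zero at the start; "ft_torque": the same for the moment, N m; "grip_width": finger opening in m; "grasp_force": force on a finger pad.
Only numpy, scipy, OpenCV 4.12 (cv2) and the standard library are available. Lean on these libraries where they do the work, as an engineer would, in place of code of your own. Each camera call takes 0.05 s, during which the arm holds its last target. There are 200 camera calls.

## Working session

There is one attempt and no reset: what is moved stays moved. The work goes in short steps, Python scripts to look and compute and a tool call to move; the robot and the scene stay as the last step left them, time stands still between calls to the robot, and variables do not carry over. Pictures are saved under pics/ and viewed, at most 10 in all, crops included, and the job is handed in when it is done.

Besides the shell and the picture viewer there is one more tool, called as name(argument=value, ...) on one line, values as JSON. apply_moves: Moves the arm, as the interface text tells. Its arguments: {"type":"object","properties":{"targets":{"type":"array","items":{"type":"array","items":{"type":"array","items":{"type":"number"}}}}},"required":["targets"]}

```bash
mkdir -p pics; cat > h.py <<'E'
import numpy as np,cv2
from workcell import get_obs,imaging,order
def shot(n):
    im,d=imaging.camera(n); np.savez(f'pics/{n}.npz',im=im,d=d); return im,d
def pts(n,uv,d):
    c=imaging.get_calibration(n);K=np.array(c['camera_matrix']);uv=np.asarray(uv,float)
    z=np.asarray(d,float)
    p=np.c_[(uv[:,0]-K[0,2])/K[0,0]*z,(uv[:,1]-K[1,2])/K[1,1]*z,z]
    return p@np.array(c['rotation']).T+np.array(c['eye'])
E
python3 - <<'E'
from h import *
for n in('top','scene'):
    im,d=shot(n);cv2.imwrite(f'pics/{n}1.png',im)
    c=imaging.get_calibration(n);print(n,c['eye'],c['rotation'],c['camera_matrix'])
o=get_obs();print(o['clock'],o['eef_pos'],o['tool_rot'],o['grip_width'])
E
```

```text
top [ 0.31667227 -0.02377059  1.49398817] [ 0.71280721 -0.69903226  0.04764072 -0.03146644] [[553.94908415   0.         314.76233747]
 [  0.         553.94908415 247.04155201]
 [  0.           0.           1.        ]]
scene [0.91759468 0.57086117 1.10622281] [ 0.29765247  0.89902006 -0.30426329 -0.1029067 ] [[450.80649926   0.         317.3557339 ]
 [  0.         450.80649926 241.5630932 ]
 [  0.           0.           1.        ]]
0.1 [ 0.12009359 -0.48481294  0.2475066 ] [ 9.92642754e-01  1.21076332e-01 -9.59230552e-05 -9.35936299e-04] 0.08564636888639808
```

View pics/top1.png

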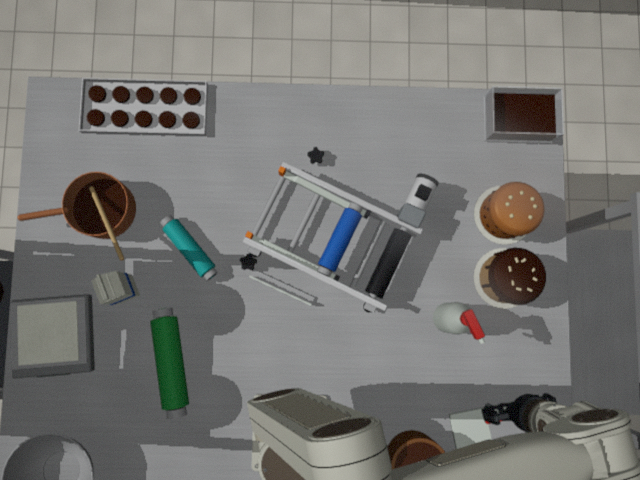

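View pics/scene1.png

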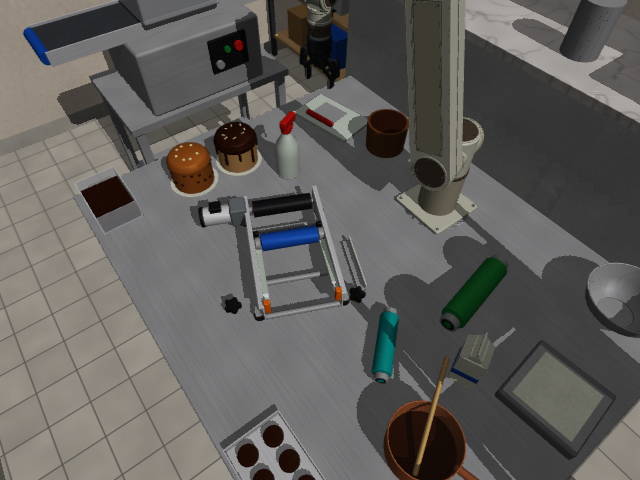

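The top view shows three roller-shaped things: blue at (340,239) inside the frame, teal at (187,247) and green at (169,360), both loose on the bench. Blue fits, because it is blue and sits in the frame. The orange stops are at (282,171) and (249,236), and the drive roller is at (388,263). In the scene view, blue is at (290,238) and the orange stops are at (267,305) and (339,293).

```bash
sed -i 's/np.array(c\[.rotation.\]).T/R.from_quat(c["rotation"]).as_matrix().T/; 1i from scipy.spatial.transform import Rotation as R' h.py
cat >> h.py <<'E'
def plane(n,uv,z):
    a=pts(n,uv,np.ones(len(uv)));e=np.array(imaging.get_calibration(n)['eye']);r=a-e
    return e+r*((z-e[2])/r[:,2])[:,None]
def blobs(im,lo,hi,amin,roi):
    m=cv2.inRange(cv2.cvtColor(im,cv2.COLOR_BGR2HSV),lo,hi);k=np.zeros_like(m);x0,y0,x1,y1=roi;k[y0:y1,x0:x1]=m[y0:y1,x0:x1]
    cs=cv2.findContours(k,cv2.RETR_EXTERNAL,cv2.CHAIN_APPROX_NONE)[0]
    return [c for c in cs if cv2.contourArea(c)>=amin]
E
python3 - <<'E'
from h import *
for n,roi,ro in(('top',(240,150,440,320),(235,160,295,245)),('scene',(230,180,360,330),(250,280,350,320))):
    z=np.load(f'pics/{n}.npz');im,d=z['im'],z['d']
    for c in blobs(im,(105,120,40),(125,255,255),100,roi):
        r=cv2.minAreaRect(c);b=cv2.boxPoints(r);print(n,'blue',r)
        s=sorted([(np.linalg.norm(b[i]-b[(i+1)%4]),i) for i in range(4)])[:2]
        e=np.array([(b[i]+b[(i+1)%4])/2 for _,i in s]);p=plane(n,e,0.076+(.0 if n=='top' else 0));print(p,p.mean(0))
        m=np.zeros(d.shape,np.uint8);cv2.drawContours(m,[c],-1,1,-1);v,u=np.nonzero(m&(d>0));q=pts(n,np.c_[u,v],d[v,u]);print('depth mean',q.mean(0),np.percentile(q[:,2],[5,95]))
    for c in blobs(im,(5,150,120),(18,255,255),8,ro):
        m=np.zeros(d.shape,np.uint8);cv2.drawContours(m,[c],-1,1,-1);v,u=np.nonzero(m&(d>0));q=pts(n,np.c_[u,v],d[v,u])
        print(n,'orange',u.mean(),v.mean(),len(u),'depth',q.mean(0),'plane104',plane(n,[[u.mean(),v.mean()]],.104)[0])
im=np.load('pics/top.npz')['im'];cv2.imwrite('pics/c1.png',cv2.resize(im[140:330,220:450],None,fx=3,fy=3,interpolation=cv2.INTER_CUBIC))
E
```

```text
top blue ((340.1000061035156, 238.80001831054688), (18.782970428466797, 63.951541900634766), 26.56505012512207)
[[ 0.57494064 -0.15613992  0.076     ]
 [ 0.424407   -0.08410229  0.076     ]] [ 0.49967382 -0.1201211   0.076     ]
depth mean [ 0.49661362 -0.11741139  0.09618579] [0.08626067 0.10383428]
top orange 248.7 234.53333333333333 30 depth [0.50160559 0.11323933 0.10350606] plane104 [0.50154005 0.11319151 0.104     ]
top orange 281.38709677419354 169.7741935483871 31 depth [0.67063624 0.03493881 0.10401031] plane104 [0.67063599 0.03494117 0.104     ]
scene blue ((289.3248291015625, 237.42385864257812), (17.33001136779785, 58.0268440246582), 80.7538833618164)
[[ 0.42149986 -0.08468515  0.076     ]
 [ 0.5743279  -0.15524518  0.076     ]] [ 0.49791388 -0.11996517  0.076     ]
depth mean [ 0.50512351 -0.11009778  0.09129039] [0.07147362 0.10307609]
scene orange 267.0405405405405 305.7567567567568 74 depth [0.67639058 0.03898795 0.09157537] plane104 [0.67931279 0.04542659 0.104     ]
scene orange 338.3880597014925 292.8805970149254 67 depth [0.50616267 0.11758906 0.09124709] plane104 [0.5112803  0.12322129 0.104     ]
```

View pics/c1.png

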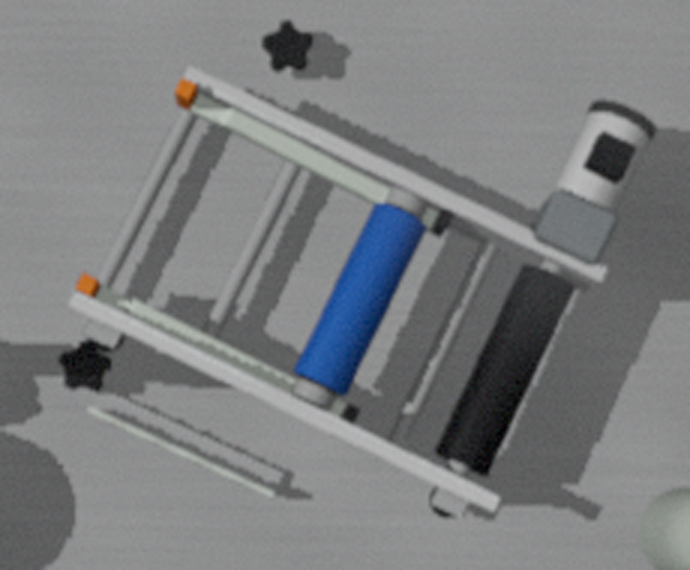

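The crop confirms the blue tail roller, between the white strips at the low end (crop pixel (360,300)). The orange stops are at the far end, the black drive roller is behind it, and nothing is lying in the frame. The frame's +x points at a world yaw of about 65.2°.

apply_moves(targets=[[[0, 0, 1, 0, 1], [0, 0, 1, 0, 1], [0.7, 0.6, 0, 6, 1], [0.7, 0.6, 0, 6, 1], [0.7, 0.6, 0, 6, 1], [0.7, 0.6, 0, 6, 1], [0.7, 0.6, 0, 6, 1], [0.7, 0.6, 0, 6, 1]]])

```text
clock: 0.77
eef_pos: [0.289, -0.3398, 0.328]
tool_rot: [0.906, 0.424, -0.0, -0.0]
ft_force: [0.5, -1.2, -0.2]
grip_width: 0.0852
grasp_force: 0.0
```

apply_moves(targets=[[[0.7, 0.6, 0, 6, 1], [0.7, 0.6, 0, 6, 1], [0.7, 0.6, 0, 3.3, 1], [0.7, 0.6, 0, 0, 1], [0.7, 0.6, 0, 0, 1], [0.7, 0.6, 0, 0, 1], [0.4, 0.6, 0, 0, 1], [0, 0, 0, 0, 1]]])

```text
clock: 1.43
eef_pos: [0.4747, -0.1694, 0.3272]
tool_rot: [0.841, 0.542, 0.0, -0.001]
ft_force: [0.2, 0.2, -0.6]
grip_width: 0.0852
grasp_force: 0.0
```

```bash
python3 - <<'E'
from h import *
o=get_obs();print(o['clock'],o['eef_pos'],R.from_quat(o['tool_rot']).as_matrix().round(3),o['grip_width'],o['joint_pos'],o['ft_force'])
c=imaging.get_calibration('wrist');print(c)
im,d=shot('wrist');cv2.imwrite('pics/w1.png',im)
E
```

```text
1.4333 [ 0.47474434 -0.16935897  0.32715701] [[ 0.413  0.911 -0.001]
 [ 0.911 -0.413  0.002]
 [ 0.002 -0.002 -1.   ]] 0.0851935451897573 [-0.3438265   0.23139981  0.1961582   1.53690646  0.00204499  1.65325777] [ 0.18820601  0.16803537 -0.57280228]
{'camera_matrix': array([[390.44368622,   0.        , 315.4990005 ],
       [  0.        , 390.44368622, 233.37833674],
       [  0.        ,   0.        ,   1.        ]]), 'hand_eye': array([[-1.93559576e-04, -9.60857910e-01, -2.77041583e-01,
         6.99293606e-02],
       [ 9.99999908e-01, -8.01832968e-05, -4.20567921e-04,
         1.97427844e-04],
       [ 3.81891907e-04, -2.77041639e-01,  9.60857838e-01,
        -1.26318149e-01],
       [ 0.00000000e+00,  0.00000000e+00,  0.00000000e+00,
         1.00000000e+00]])}
```

View pics/w1.png

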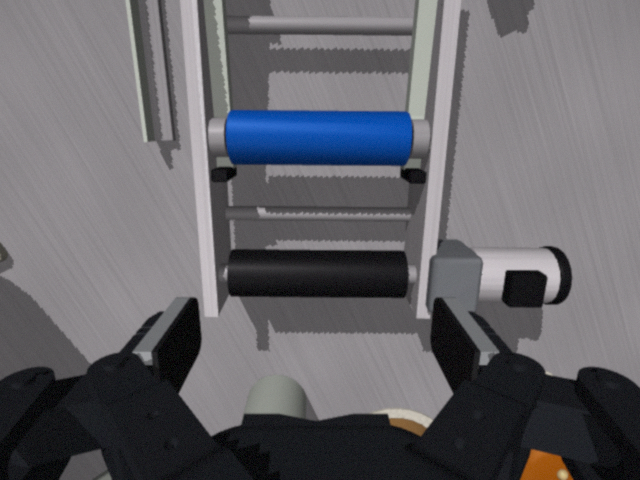

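The wrist view shows the blue roller level at (318,137), the black drive roller at (318,273) and the open fingers at the bottom. The free gap is between rows 165 and 250. Next I measure the roller position from here.

```bash
cat >> h.py <<'E'
def wplane(uv,z,o):
    c=imaging.get_calibration('wrist');K=c['camera_matrix'];T=np.eye(4);T[:3,:3]=R.from_quat(o['tool_rot']).as_matrix();T[:3,3]=o['eef_pos'];T=T@c['hand_eye']
    uv=np.asarray(uv,float);r=np.c_[(uv-K[[0,1],[2,2]])/K[[0,1],[0,1]],np.ones(len(uv))]@T[:3,:3].T
    return T[:3,3]+r*((z-T[2,3])/r[:,2])[:,None]
E
python3 - <<'E'
from h import *
o=get_obs();z=np.load('pics/wrist.npz');im,d=z['im'],z['d']
c=max(blobs(im,(105,120,40),(125,255,255),100,(0,0,640,300)),key=cv2.contourArea)
b=cv2.boxPoints(cv2.minAreaRect(c));b=b[np.argsort(b[:,0])];e=np.array([b[:2].mean(0),b[2:].mean(0)]);print(e)
p=wplane(e,.078,o);m=p.mean(0);v=p[0]-p[1];print(p,m,np.linalg.norm(v),np.degrees(np.arctan2(v[1],v[0]))-90)
y=np.radians(65.3);f=np.array([np.cos(y),np.sin(y)]);l=np.array([-f[1],f[0]]);q=m[:2]-o['eef_pos'][:2];print('ahead',q@f,'left',q@l)
# plate inner edges via a few white plate-top pixels
E
```

```text
[[224.89374 135.92732]
 [412.01007 138.15489]]
[[ 0.41924267 -0.08455242  0.078     ]
 [ 0.57753619 -0.15895372  0.078     ]] [ 0.49838943 -0.12175307  0.078     ] 0.17490680843341702 64.82548360912264
ahead 0.0553467336775434 left -0.002161108969093958
```

apply_moves(targets=[[[0.04, -0.02, -1, -0.5, 1], [0, 0, -1, 0, 1], [0, 0, -1, 0, 1], [0, 0, -1, 0, 1], [0, 0, -1, 0, 1], [0, 0, -0.8, 0, 1], [0, 0, -0.7, 0, 1], [0, 0, 0, 0, 1]]])

```text
clock: 2.15
eef_pos: [0.4682, -0.1733, 0.0627]
tool_rot: [0.845, 0.534, -0.004, -0.005]
ft_force: [-2.0, 0.8, -0.2]
grip_width: 0.0855
grasp_force: 0.0
```

```bash
python3 - <<'E'
from h import *
o=get_obs();print(o['eef_pos'],o['ft_force'])
im,d=shot('wrist');cv2.imwrite('pics/w2.png',im)
E
```

```text
[ 0.46819247 -0.17333084  0.06272125] [-1.97852021  0.79527788 -0.16701732]
```

View pics/w2.png

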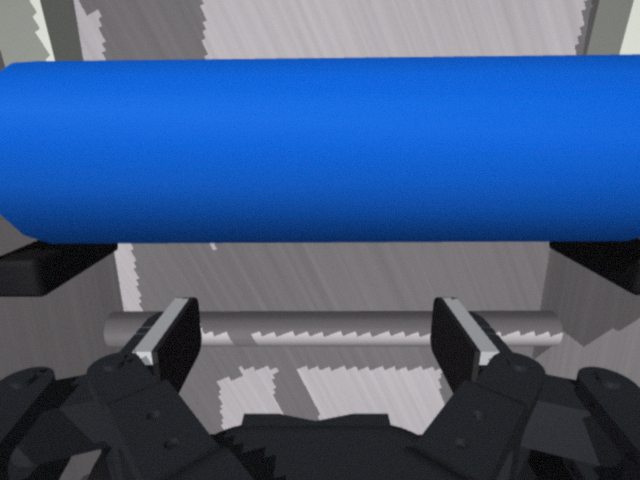

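The fingers are down in the gap behind the roller and touch nothing. The roller's lower edge is at row 240 and the fingertips are at about row 300. I let it settle before pushing.

apply_moves(targets=[[[0, 0, 0, 0, 1], [0, 0, 0, 0, 1], [0, 0, 0, 0, 1]]])

```text
clock: 2.45
eef_pos: [0.4755, -0.1751, 0.0707]
tool_rot: [0.845, 0.535, 0.001, 0.002]
ft_force: [-0.4, -0.1, 0.3]
grip_width: 0.0851
grasp_force: 0.0
```

apply_moves(targets=[[[0.04, 0.09, -0.05, 0, 1], [0.04, 0.09, -0.05, 0, 1], [0.04, 0.09, 0, 0, 1], [0.02, 0.045, 0, 0, 1], [0.02, 0.045, 0, 0, 1], [0.02, 0.045, 0, 0, 1], [0.02, 0.045, 0, 0, 1], [0.02, 0.045, 0, 0, 1]]])

```text
clock: 3.12
eef_pos: [0.4827, -0.1541, 0.0643]
tool_rot: [0.845, 0.535, -0.0, -0.0]
ft_force: [-0.1, 0.2, -0.0]
grip_width: 0.0855
grasp_force: 0.0
```

```bash
cat >> h.py <<'E'
def where():
    o=get_obs();im,d=shot('wrist')
    f=np.array([.4226,.9063]);r=np.array([.4985,-.121])
    t=(o['eef_pos'][:2]-r)@f;l=(o['eef_pos'][:2]-r)@np.array([-f[1],f[0]])
    c=max(blobs(im,(105,120,40),(125,255,255),100,(0,0,640,330)),key=cv2.contourArea)
    q=c[:,0,:];q=q[(q[:,0]>100)&(q[:,0]<540)];L=q[q[:,0]<200];Rr=q[q[:,0]>440]
    print('t',o['clock'],'pos',o['eef_pos'].round(4),'along',t.round(4),'left',l.round(4),'yaw',np.degrees(2*np.arctan2(o['tool_rot'][1],o['tool_rot'][0])).round(2),'F',o['ft_force'].round(2),'rows L',L[:,1].min(),L[:,1].max(),'R',Rr[:,1].min(),Rr[:,1].max())
    return im
E
python3 -c "
from h import *
where()"
```

```text
t 3.1167 pos [ 0.4827 -0.1541  0.0643] along -0.0367 left 0.0003 yaw 64.71 F [-0.1   0.23 -0.04] rows L 149 317 R 147 315
```

apply_moves(targets=[[[0.02, 0.045, 0, 0, 1], [0.02, 0.045, 0, 0, 1], [0.02, 0.045, 0, 0, 1], [0.02, 0.045, 0, 0, 1], [0.02, 0.045, 0, 0, 1], [0.02, 0.045, 0, 0, 1], [0.02, 0.045, 0, 0, 1], [0.02, 0.045, 0, 0, 1]]])

```text
clock: 3.83
eef_pos: [0.4891, -0.1398, 0.0643]
tool_rot: [0.845, 0.535, -0.0, 0.0]
ft_force: [0.0, -0.3, -0.1]
grip_width: 0.0853
grasp_force: 0.1
```

```bash
python3 -c "
from h import *
im=where();cv2.imwrite('pics/w3.png',im)"
```

```text
t 3.8333 pos [ 0.4891 -0.1398  0.0643] along -0.021 left 0.0006 yaw 64.71 F [ 0.02 -0.34 -0.1 ] rows L 155 322 R 153 320
```

View pics/w3.png

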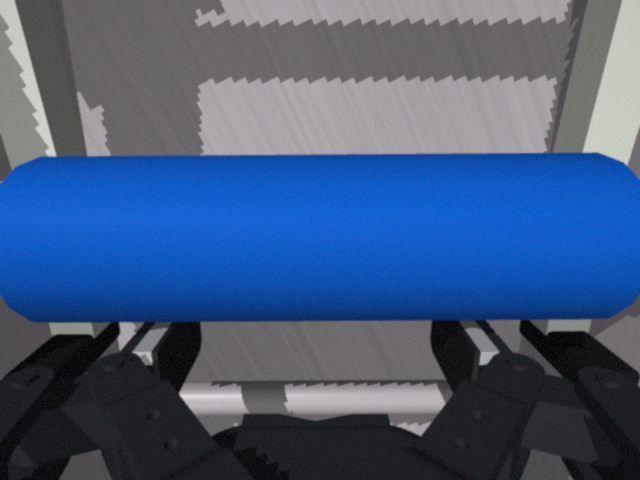

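In this view both fingers are against the roller: it moved with the tool and sits square, spanning rows 154 to 321 at both ends. I continue up the slope.

apply_moves(targets=[[[0.026, 0.056, 0.005, 0.2, 1], [0.026, 0.056, 0.005, 0, 1], [0.026, 0.056, 0.005, 0, 1], [0.026, 0.056, 0.007, 0, 1], [0.026, 0.056, 0.007, 0, 1], [0.026, 0.056, 0.007, 0, 1], [0.026, 0.056, 0.007, 0, 1], [0.026, 0.056, 0.007, 0, 1]]])

```text
clock: 4.55
eef_pos: [0.4974, -0.1218, 0.0663]
tool_rot: [0.844, 0.537, -0.0, -0.0]
ft_force: [-0.1, -0.7, 0.3]
grip_width: 0.0853
grasp_force: 0.4
```

apply_moves(targets=[[[0.026, 0.056, 0.008, 0, 1], [0.026, 0.056, 0.008, 0, 1], [0.026, 0.056, 0.008, 0, 1], [0.026, 0.056, 0.008, 0, 1], [0.026, 0.056, 0.008, 0, 1], [0.026, 0.056, 0.008, 0, 1], [0.026, 0.056, 0.008, 0, 1], [0.026, 0.056, 0.008, 0, 1]]])

```text
clock: 5.22
eef_pos: [0.5057, -0.1038, 0.0689]
tool_rot: [0.844, 0.537, -0.0, -0.0]
ft_force: [-1.8, -1.8, 0.1]
grip_width: 0.0851
grasp_force: 0.4
```

```bash
python3 -c "
from h import *
where()"
```

```text
t 5.2167 pos [ 0.5057 -0.1038  0.0689] along 0.0186 left 0.0007 yaw 64.91 F [-1.82 -1.84  0.08] rows L 155 322 R 154 321
```

apply_moves(targets=[[[0.026, 0.056, 0.007, 0, 1], [0.026, 0.056, 0.007, 0, 1], [0.026, 0.056, 0.007, 0, 1], [0.026, 0.056, 0.007, 0, 1], [0.026, 0.056, 0.007, 0, 1], [0.026, 0.056, 0.007, 0, 1], [0.026, 0.056, 0.007, 0, 1], [0.026, 0.056, 0.007, 0, 1]]])

```text
clock: 5.93
eef_pos: [0.5142, -0.0859, 0.0712]
tool_rot: [0.844, 0.537, 0.0, 0.0]
ft_force: [0.1, -0.8, -0.6]
grip_width: 0.0855
grasp_force: 0.4
```

apply_moves(targets=[[[0.026, 0.056, 0.007, 0, 1], [0.026, 0.056, 0.007, 0, 1], [0.026, 0.056, 0.007, 0, 1], [0.026, 0.056, 0.007, 0, 1], [0.026, 0.056, 0.007, 0, 1], [0.026, 0.056, 0.007, 0, 1], [0.026, 0.056, 0.007, 0, 1], [0.026, 0.056, 0.007, 0, 1]]])

```text
clock: 6.6
eef_pos: [0.5224, -0.0681, 0.0734]
tool_rot: [0.844, 0.537, 0.0, 0.0]
ft_force: [-0.4, -0.0, -0.2]
grip_width: 0.0853
grasp_force: 0.4
```

apply_moves(targets=[[[0.026, 0.056, 0.007, 0, 1], [0.026, 0.056, 0.007, 0, 1], [0.026, 0.056, 0.007, 0, 1], [0.026, 0.056, 0.007, 0, 1], [0.026, 0.056, 0.007, 0, 1], [0.026, 0.056, 0.007, 0, 1], [0.026, 0.056, 0.007, 0, 1], [0.026, 0.056, 0.007, 0, 1]]])

```text
clock: 7.27
eef_pos: [0.5307, -0.0501, 0.0756]
tool_rot: [0.844, 0.537, 0.0, 0.0]
ft_force: [0.3, -0.6, 0.3]
grip_width: 0.085
grasp_force: 0.4
```

```bash
python3 -c "
from h import *
where()"
```

```text
t 7.2667 pos [ 0.5307 -0.0501  0.0756] along 0.0779 left 0.0008 yaw 64.91 F [ 0.25 -0.55  0.3 ] rows L 156 322 R 154 322
```

apply_moves(targets=[[[0.026, 0.056, 0.007, 0, 1], [0.026, 0.056, 0.007, 0, 1], [0.026, 0.056, 0.007, 0, 1], [0.026, 0.056, 0.007, 0, 1], [0.026, 0.056, 0.007, 0, 1], [0.026, 0.056, 0.007, 0, 1], [0.026, 0.056, 0.007, 0, 1], [0.026, 0.056, 0.007, 0, 1]]])

```text
clock: 7.98
eef_pos: [0.5389, -0.0321, 0.0778]
tool_rot: [0.844, 0.537, -0.0, -0.0]
ft_force: [-0.4, -1.4, -0.2]
grip_width: 0.0852
grasp_force: 0.4
```

apply_moves(targets=[[[0.026, 0.056, 0.007, 0, 1], [0.026, 0.056, 0.007, 0, 1], [0.026, 0.056, 0.007, 0, 1], [0.026, 0.056, 0.007, 0, 1], [0.026, 0.056, 0.007, 0, 1], [0.026, 0.056, 0.007, 0, 1], [0.026, 0.056, 0.007, 0, 1], [0.026, 0.056, 0.007, 0, 1]]])

```text
clock: 8.65
eef_pos: [0.5473, -0.0142, 0.0801]
tool_rot: [0.844, 0.537, -0.0, -0.0]
ft_force: [-0.1, -0.4, -0.8]
grip_width: 0.0856
grasp_force: 0.4
```

apply_moves(targets=[[[0.017, 0.037, 0.005, 0, 1], [0.017, 0.037, 0.005, 0, 1], [0.017, 0.037, 0.005, 0, 1], [0.017, 0.037, 0.005, 0, 1], [0.017, 0.037, 0.005, 0, 1], [0.017, 0.037, 0.005, 0, 1], [0.017, 0.037, 0.005, 0, 1], [0.017, 0.037, 0.005, 0, 1]]])

```text
clock: 9.32
eef_pos: [0.5527, -0.0025, 0.0817]
tool_rot: [0.844, 0.537, -0.0, 0.0]
ft_force: [-0.7, 0.5, 0.3]
grip_width: 0.0854
grasp_force: 0.4
```

```bash
python3 -c "
from h import *
where()"
```

```text
t 9.3167 pos [ 0.5527 -0.0025  0.0817] along 0.1303 left 0.0009 yaw 64.91 F [-0.72  0.48  0.31] rows L 155 323 R 153 322
```

apply_moves(targets=[[[0.017, 0.037, 0.003, 0, 1], [0.017, 0.037, 0.003, 0, 1], [0.017, 0.037, 0, 0, 1], [0.017, 0.037, 0, 0, 1], [0.017, 0.037, 0, 0, 1], [0.017, 0.037, 0, 0, 1], [0.017, 0.037, 0, 0, 1], [0.017, 0.037, 0, 0, 1]]])

```text
clock: 10.03
eef_pos: [0.5583, 0.0094, 0.0819]
tool_rot: [0.844, 0.537, 0.0, 0.0]
ft_force: [-0.0, -0.1, -0.5]
grip_width: 0.0854
grasp_force: 0.0
```

```bash
python3 -c "
from h import *
where()"
```

```text
t 10.0333 pos [0.5583 0.0094 0.0819] along 0.1435 left 0.0009 yaw 64.92 F [-0.01 -0.14 -0.55] rows L 124 287 R 123 286
```

The roller dropped ahead out of contact (rows moved from 322 to 287), so it went over the crest. I back off, lift and verify.

apply_moves(targets=[[[-0.15, -0.32, 0, 0, 1], [-0.25, -0.54, 0, 0, 1], [-0.1, -0.2, 0, 0, 1], [0, 0, 0.6, 0, 1], [0, 0, 1, 0, 1], [0, 0, 1, 0, 1], [0, 0, 1, 0, 1], [0, 0, 0.4, 0, 1]]])

```text
clock: 10.75
eef_pos: [0.5401, -0.034, 0.2482]
tool_rot: [0.844, 0.536, 0.004, 0.003]
ft_force: [0.4, -0.3, 0.8]
grip_width: 0.085
grasp_force: 0.0
```

apply_moves(targets=[[[0, 0, 0.5, 0, 1], [0, 0, 0, 0, 1], [0, 0, 0, 0, 1], [0, 0, 0, 0, 1]]])

```text
clock: 11.08
eef_pos: [0.5375, -0.0335, 0.2609]
tool_rot: [0.844, 0.536, -0.001, -0.0]
ft_force: [0.5, 0.2, -0.3]
grip_width: 0.0852
grasp_force: 0.0
```

```bash
python3 - <<'E'
from h import *
o=get_obs();im,d=shot('wrist');print(o['clock'],o['eef_pos'],o['ft_force'])
c=max(blobs(im,(105,120,40),(125,255,255),100,(0,0,640,330)),key=cv2.contourArea)
b=cv2.boxPoints(cv2.minAreaRect(c));b=b[np.argsort(b[:,0])];e=np.array([b[:2].mean(0),b[2:].mean(0)])
p=wplane(e,.09,o);v=p[0]-p[1];f=np.array([.4226,.9063]);print(e,p.mean(0),'moved',(p.mean(0)[:2]-[.4985,-.121])@f,np.degrees(np.arctan2(v[1],v[0]))-90)
cv2.imwrite('pics/w4.png',im)
for n,roi in(('scene',(200,180,380,340)),):
    im,d=shot(n)
    for k in blobs(im,(105,120,40),(125,255,255),100,roi): print(n,cv2.minAreaRect(k))
    cv2.imwrite('pics/s4.png',cv2.resize(im[170:350,200:400],None,fx=3,fy=3))
E
```

```text
11.0833 [ 0.53748552 -0.03345841  0.26090111] [ 0.49200441  0.19825394 -0.26886133]
[[194.0079    87.531044]
 [443.0893    86.24047 ]] [0.57877199 0.05004568 0.09      ] moved 0.18894164100086008 65.14641569685841
scene ((301.1778259277344, 289.6744689941406), (18.884674072265625, 63.953006744384766), 79.99201965332031)
```

View pics/w4.png

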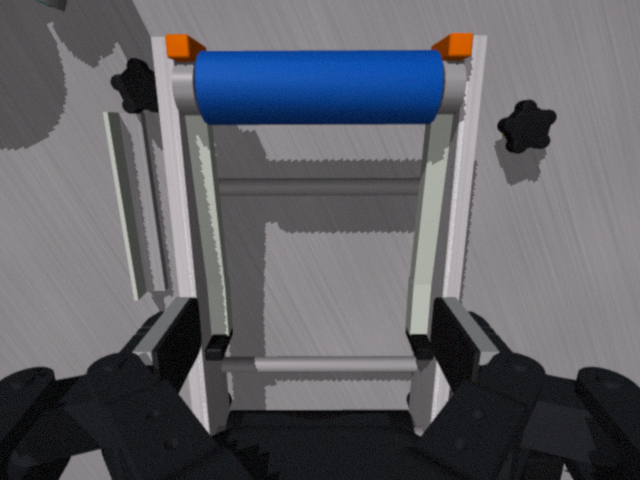

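View pics/s4.png

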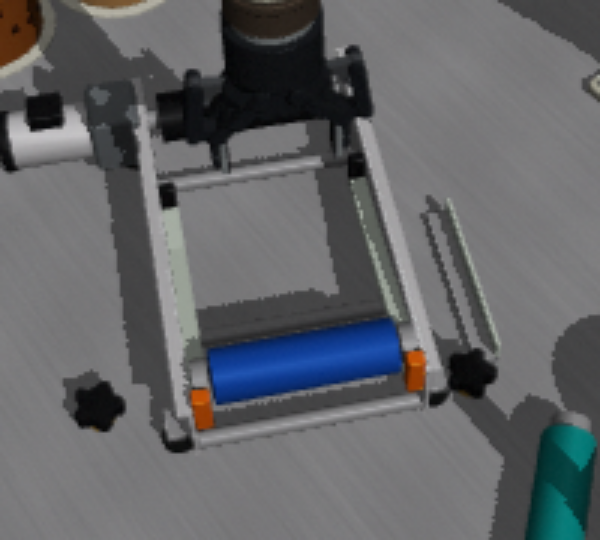

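In the wrist view the roller (318,87) lies square with both bearings against the orange stops at (185,45) and (455,45). In the scene crop the blue roller (305,360) also lies right behind both stops. The robot is clear of everything and the star knobs and scraper look undisturbed.

```bash
python3 -c "
from workcell import order
print(order.job_done())"
```

```text
the job is handed in; nothing more can be done
None
```

The blue tail roller was pushed up the slope and over the crest, and the cameras show it square against both orange end stops; the job is handed in, but no verdict came back.

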